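# Sort left and right rack feet

### The arm

A 6-joint arm with a two-finger parallel gripper is mounted at the origin on the work surface. World frame = base frame: x ahead of the robot, y to its left, z up, the work surface at z = 0. Lengths are in m, angles in rad, forces in N, time in s.
With the tool pointing down it reaches from about 0.3 to 0.875 m from the base axis. Payload 6.4 kg.
Tool frame: the origin (TCP) lies midway between the tips of the shut fingers; the grasp point (between the pads) lies 19 mm behind it (ctrl.grip_depth is the z of the grasp point in the tool frame, in m); z points along the fingers, x is the direction in which the jaws open and shut, and the axes are right-handed (so a half turn about z gives the same grasp; the last joint's range is limited). The gripper opens to 88 mm and grips with 3 to 60 N. Pads are 18 mm wide; open, the fingers measure 123 mm over their backs; the gripper's body (75 mm by 187 mm) begins 45 mm behind the grasp point.
Start: joints at [1.089, 0.181, 1.607, -0, 1.354, -0.206], TCP at [0.157, 0.553, 0.239] pointing down, gripper open.
Joint ranges: [-2.99, 2.99], [-0.89, 2.07], [0.3, 2.58], [-1.14, 4.28], [0, 2.63], [-3.12, 3.12]. Speed limits (rad/s): [2.57, 2.57, 3.01, 3.14, 3.14, 3.14].

### API

Orientations are given as a rotation vector (axis times angle).
In Python, from plant import ctrl gives the robot as it stands.
- The arm moves only by the tool carry_out, never from a script. Its argument "plan" is a list of rows, each a list of 3 entries, a list of its own where there are three numbers: the shift along the tool's x, y, z in m, then the turn, a rotation vector about the tool's x, y, z in degrees, then the finger opening in m, from 0 to 0.0881. A call has 1 to 10 rows; each row is the pose to reach, as a shift and turn from the pose measured when the call began, along the tool's axes at that moment; what a row does not reach only later rows make up. A row lasts 1/8 s, in which the tool goes at most 62.5 mm and 10.7 degrees, less where a joint would pass 70% of its speed; a pose out of reach is approached as far as the arm can. A call with a gripper value outside its range is refused whole. The fingers move at their own pace and stop on an object; "grip_force" is the grip in N (left out, the last holds). Time passes only in rows, so rows that repeat a pose let the fingers close. It gives the time, the measured TCP pose, the force and the opening at its end, in the units of the state.
- ctrl.state(): the state, without advancing time (a new reading comes with each control period).
- ctrl.get_image(name): name is "scene" or "top" or "wrist"; returns (picture, depth): 480x640x3 uint8, blue, green, red; 480x640 float32, m along the optical axis (not along the pixel's ray), 0 where there is no reading.
- ctrl.camera_info(name): a dict with "fx", "fy", "cx", "cy" (pixels), "R" (3x3) and "t" (3): a world point X has camera coordinates R X + t; the wrist camera has in their place "hand_eye" (4x4, takes a point from camera to tool coordinates, whose origin is the TCP and whose axes are the tool frame's). Camera axes: x right, y down, z forward; pixel columns grow to the right and rows downward; lengths in m; the calibration is good to about 2 mm. A picture is of the moment at which its call begins: read the wrist's pose just before it. camera_info takes no time and is no camera call.
- ctrl.hand_in(): hands the job in, once; it reports no verdict.
The state is a dict: "time_s": time; "joints": joint angles; "dq": joint speeds; "tau": joint torques, N m; "tool_pos": TCP position; "tcp_rot": TCP orientation; "force": force on the tool from outside, world axes, zero at the start; "ft_torque": the same for the moment, N m; "width": finger opening in m.
Only numpy, scipy, OpenCV 4.12 (cv2) and the standard library are available. Lean on these libraries where they do the work, as an engineer would, in place of code of your own. Each camera call takes 0.05 s, during which the arm holds its last target. There are 200 camera calls.

### The job

On the lab bench lie two mirror-image blue feet of a take-apart tube rack, a left-hand and a right-hand one. Seen from above with its toe end away from you, a left-hand foot's toe points left and a right-hand foot's toe points right. Lay the left-hand foot in the green tray and the right-hand foot in the white tray, each flat on the tray's floor with its rib upward, and let go.

Things in the scene. Friction and masses are not known exactly. Their poses are not given: they have to be found in the camera images.
- left_foot_mid (a point): Left-hand foot: loose blue plastic L plate, flat, rib up, any yaw. Point: mid-rib, 24 mm above underside; z up. mm: sole x -50 to 50, y -12 to 12, 8 thick. Toe at the +x end (x 26 to 50, 8 thick) reaches y +48: points left seen from above, toe end away from you. Grip rib on the sole: x -30 to 30, 12 thick in y, from 8 to 48 above underside; pinch across its 12 mm from above. 56-112 g.
- right_foot_mid (a point): Right-hand foot: loose blue plastic L plate, flat, rib up, any yaw. Point: mid-rib, 24 mm above underside; z up. mm: sole x -50 to 50, y -12 to 12, 8 thick. Toe at the +x end (x 26 to 50, 8 thick) reaches y -48: points right seen from above, toe end away from you. Grip rib on the sole: x -30 to 30, 12 thick in y, from 8 to 48 above underside; pinch across its 12 mm from above. 56-112 g.
- green_tray: Open green plastic tray, fixed, 200 mm (its x) by 160 mm (its y), 40 mm high, walls and floor 4 mm thick. Origin: centre of its underside, z up. A foot laid at its centre has room at any yaw. Either tray may stand on the robot's left or right.
- white_tray: Open white plastic tray, fixed, 200 mm (its x) by 160 mm (its y), 40 mm high, walls and floor 4 mm thick. Origin: centre of its underside, z up. A foot laid at its centre has room at any yaw. Either tray may stand on the robot's left or right.
Mind the look-alikes: they are no part of the job. Leave any pink or turquoise look-alike of the part that bears left_foot_mid alone.

How it is judged:
At the end, for the whole second after the job is handed in: Left-hand foot in the green tray, right-hand foot in the white one: each centre within 90 mm (tray x) and 70 mm (tray y) of the tray's middle, 18 to 38 mm above its underside (28 mm when on the floor), rib up within 0.2 rad, at rest (under 0.02 m/s) (x of left_foot_mid in the frame of green_tray between -0.09 and 0.09 m and y of left_foot_mid in the frame of green_tray between -0.07 and 0.07 m and z of left_foot_mid in the frame of green_tray between 0.018 and 0.038 m and angle between each of left_foot_mid, right_foot_mid's own z axis and vertical below 0.2 rad and linear speed of each of left_foot, right_foot below 0.02 m/s and x of right_foot_mid in the frame of white_tray between -0.09 and 0.09 m and y of right_foot_mid in the frame of white_tray between -0.07 and 0.07 m and z of right_foot_mid in the frame of white_tray between 0.018 and 0.038 m); the robot touches nothing.
It also fails if it takes over 51 s, if anything falls off the work surface, if the arm or the gripper's body presses on something with over 40 N, if the wrist force passes 120 N, or if a joint passes its speed limit or range.

## Working session

There is one attempt and no reset: what is moved stays moved. The work goes in short steps, Python scripts to look and compute and a tool call to move; the robot and the scene stay as the last step left them, time stands still between calls to the robot, and variables do not carry over. Pictures are saved under pics/ and viewed, about 8 in all and at most 12, crops included, and the job is handed in when it is done.

Besides the shell and the picture viewer there is one more tool, called after "Emit:" by a JSON object that holds its "method" and its "body", one argument or row to a line. carry_out: Moves the arm, as the interface text tells. Its arguments: {"type":"object","properties":{"plan":{"type":"array"},"grip_force":{"type":"number"}},"required":["plan"]}

```bash
mkdir -p pics
python3 - <<'E'
from plant import ctrl
import cv2,numpy as np
for n in("top","scene"):
    im,d=ctrl.get_image(n); cv2.imwrite(f"pics/{n}0.png",im); np.save(f"pics/{n}0.npy",d)
    print(ctrl.camera_info(n))
print(ctrl.state(),ctrl.grip_depth); print(ctrl.camera_info("wrist"))
E
```

```text
{'fx': 463.6596885076846, 'fy': 463.6596885076846, 'cx': 312.61987029881703, 'cy': 244.53668280016592, 'R': array([[ 0.00560233, -0.99961487, -0.02717962],
       [-0.9973799 , -0.00362529, -0.07225093],
       [ 0.07212457,  0.02751318, -0.99701608]]), 't': array([0.01395677, 0.54489771, 0.841585  ])}
{'fx': 534.8761803428486, 'fy': 534.8761803428486, 'cx': 315.51865007349716, 'cy': 244.72041305226827, 'R': array([[-0.55697233,  0.83035461,  0.01711868],
       [ 0.64944618,  0.44828807, -0.61421288],
       [-0.51768859, -0.33098192, -0.78895468]]), 't': array([ 0.30383746, -0.34520908,  1.40583935])}
{'time_s': 0.1, 'joints': array([ 1.08868981e+00,  1.81512573e-01,  1.60791740e+00,  6.55292503e-06,
        1.35381182e+00, -2.06274067e-01]), 'dq': array([-0.00124407, -0.00066054, -0.00295292, -0.00147738, -0.00140885,
        0.00336681]), 'tau': array([ 1.44645182e-03, -4.34824526e+01, -3.42696512e+01,  7.04945647e-02,
        3.39896686e-02,  4.28934115e-07]), 'tool_pos': array([0.15633201, 0.55282472, 0.23786993]), 'tcp_rot': array([ 2.50519409e+00,  1.89452196e+00, -2.34616542e-03]), 'force': array([-0.68015611, -0.18998882, -0.5895156 ]), 'ft_torque': array([-0.0145711 , -0.0078462 ,  0.00940088]), 'width': 0.08798970752725785} -0.0187
{'fx': 358.8350588782752, 'fy': 358.8350588782752, 'cx': 317.82129334983443, 'cy': 239.6963765079232, 'hand_eye': array([[ 9.99998894e-01, -1.30390075e-03,  7.15159714e-04,
        -1.14211306e-03],
       [ 1.01276278e-03,  9.49240345e-01,  3.14550063e-01,
        -8.06866622e-02],
       [-1.08900052e-03, -3.14548991e-01,  9.49240616e-01,
        -1.47795338e-01],
       [ 0.00000000e+00,  0.00000000e+00,  0.00000000e+00,
         1.00000000e+00]])}
```

View pics/top0.png

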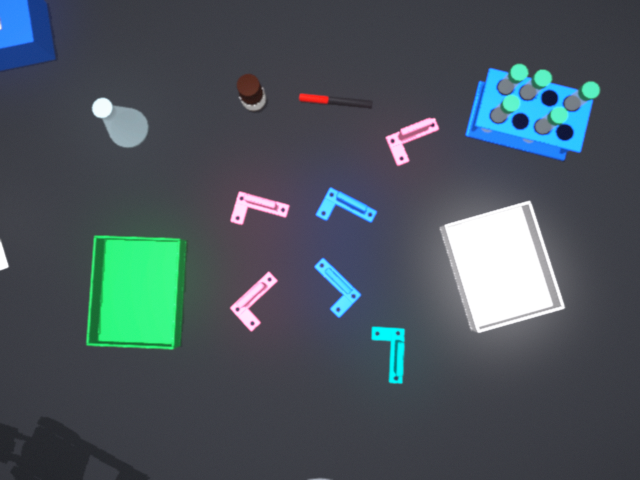

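View pics/scene0.png

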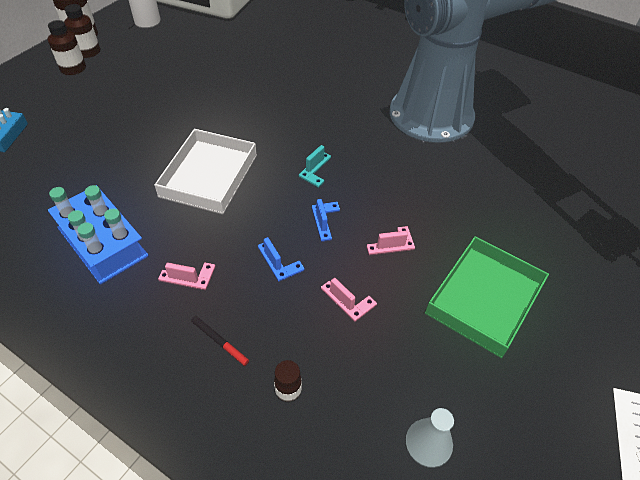

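Top view, image right = −y and down = −x.
- **Blue feet:** (346,205), whose toe at (323,215) points left seen along heel→toe, so it is the left-hand one; and (338,288), whose toe at (338,312) points right, so it is the right-hand one.
- **Look-alikes:** pink at (260,206), (254,300) and (412,138); turquoise at (392,350).
- **Other blue things:** the rack at (535,112) and a box at (20,35).
- **Trays:** green at (138,292), white at (502,266).

Next I measure.

```bash
cat > h.py <<'E'
import numpy as np,cv2
from plant import ctrl
from scipy.spatial.transform import Rotation as Rot
def cloud(name,d,st=None):
    c=ctrl.camera_info(name); v,u=np.mgrid[:480,:640]
    P=np.stack([(u-c["cx"])/c["fx"]*d,(v-c["cy"])/c["fy"]*d,d],-1)
    if name!="wrist": return (P-c["t"])@c["R"]
    H=c["hand_eye"]; P=P@H[:3,:3].T+H[:3,3]
    return P@Rot.from_rotvec(st["tcp_rot"]).as_matrix().T+st["tool_pos"]
def hue(im,lo,hi,s=120,vmin=60):
    h=cv2.cvtColor(im,cv2.COLOR_BGR2HSV); return cv2.inRange(h,(lo,s,vmin),(hi,255,255))>0
def feet(im,W,lab=True):
    m=hue(im,101,122).astype(np.uint8); n,L,S,C=cv2.connectedComponentsWithStats(m)
    for i in range(1,n):
        if not 300<S[i,4]: continue
        Q=W[L==i]; Q=Q[np.isfinite(Q).all(1)&(Q[:,2]>-.02)&(Q[:,2]<.2)]
        if len(Q)<100: continue
        z0=np.median(Q[:,2]); top=Q[(Q[:,2]>np.percentile(Q[:,2],99)-.010)]
        r=cv2.minAreaRect(top[:,:2].astype(np.float32)*1000)
        b=cv2.boxPoints(r); e=max(b[1]-b[0],b[2]-b[1],key=np.linalg.norm); ax=e/np.linalg.norm(e)
        low=Q[Q[:,2]<np.percentile(Q[:,2],99)-.025][:,:2]; c=np.array(r[0])/1000
        rel=low-c; pl=rel@ax; 
        n_=np.array([-ax[1],ax[0]]); pn=rel@n_
        far=np.abs(pn)>.02
        if far.sum() and pl[far].mean()<0: ax=-ax; n_=-n_; pn=-pn
        side=pn[far].mean() if far.sum() else 0
        print("px",C[i].round(),"area",S[i,4],"rib c",c.round(4),"ribsize",np.round(r[1]),"ztop",top[:,2].max().round(4),"zmed",z0.round(4),"toe yaw",np.degrees(np.arctan2(ax[1],ax[0])).round(1),"LEFT" if side>0 else "RIGHT",len(top),far.sum())
E
python3 - <<'E'
from h import *
for n in("top","scene"):
    im=cv2.imread(f"pics/{n}0.png"); W=cloud(n,np.load(f"pics/{n}0.npy")); print(n); feet(im,W)
    g=hue(im,50,75); 
    h=cv2.cvtColor(im,cv2.COLOR_BGR2HSV); w=(h[...,1]<40)&(h[...,2]>150)
    for nm,m in(("green",g),("white",w)):
        k,L,S,C=cv2.connectedComponentsWithStats(m.astype(np.uint8)); R=(W[...,0]>.2)&(W[...,0]<.75)&(abs(W[...,1])<.6)
        i=1+np.argmax([S[j,4]*R[int(C[j,1]),int(C[j,0])] for j in range(1,k)])
        Q=W[L==i]; z=Q[:,2]; rim=Q[(z>.034)&(z<.05)]; fl=Q[abs(z-.004)<.008]
        for a,q in(("all",Q),("rim",rim),("floor",fl)): 
            r=cv2.minAreaRect(q[:,:2].astype(np.float32)*1000); print(nm,a,np.round(r[0]),np.round(r[1]),round(r[2],1),"z",np.percentile(q[:,2],[2,50,98]).round(3))
E
```

```text
top
px [25. 34.] area 3456 rib c [0.9494 0.565 ] ribsize [94. 66.] ztop 0.0742 zmed 0.0549 toe yaw -176.8 RIGHT 1528 981
px [515. 130.] area 2136 rib c [ 0.8062 -0.3818] ribsize [143.   6.] ztop 0.1142 zmed 0.0076 toe yaw -110.3 RIGHT 24 1715
px [514. 119.] area 360 rib c [ 0.7695 -0.309 ] ribsize [27.  4.] ztop 0.1188 zmed 0.0623 toe yaw -133.1 LEFT 10 192
px [344. 207.] area 337 rib c [ 0.6267 -0.056 ] ribsize [58.  4.] ztop 0.0494 zmed 0.0011 toe yaw 61.3 LEFT 33 92
px [337. 287.] area 304 rib c [ 0.4661 -0.0179] ribsize [104.  64.] ztop 0.011 zmed 0.0003 toe yaw 45.5 RIGHT 204 0
green all [451. 220.] [452. 213.] 88.1 z [-0.     0.004  0.041]
green rim [457. 343.] [162. 200.] 88.0 z [0.034 0.039 0.042]
green floor [456. 354.] [184. 213.] 88.3 z [-0.001  0.004  0.009]
white all [ 474. -226.] [213. 415.] 16.1 z [-0.     0.004  0.04 ]
white rim [ 507. -327.] [200. 162.] 16.1 z [0.034 0.039 0.042]
white floor [ 506. -337.] [213. 182.] 16.1 z [-0.001  0.003  0.008]
scene
px [ 10. 128.] area 497 rib c [ 0.6691 -0.8115] ribsize [119.  49.] ztop 0.0414 zmed 0.0328 toe yaw 50.1 RIGHT 293 24
px [101. 242.] area 3382 rib c [ 0.7899 -0.3637] ribsize [154.  80.] ztop 0.1256 zmed 0.0612 toe yaw 76.4 RIGHT 40 854
px [324. 217.] area 615 rib c [ 0.48   -0.0297] ribsize [59. 13.] ztop 0.0528 zmed 0.0091 toe yaw -133.8 RIGHT 135 120
px [278. 261.] area 780 rib c [ 0.6237 -0.0547] ribsize [61. 13.] ztop 0.0522 zmed 0.009 toe yaw 63.7 LEFT 166 155
green all [723. 334.] [161. 793.] 88.1 z [0.    0.004 0.04 ]
green rim [458. 342.] [160. 205.] 88.1 z [0.034 0.039 0.043]
green floor [443. 345.] [160. 233.] 87.7 z [-0.     0.004  0.01 ]
white all [805. -63.] [1045.  228.] 41.4 z [0.001 0.005 0.041]
white rim [ 507. -328.] [206. 164.] 15.9 z [0.034 0.039 0.043]
white floor [ 507. -327.] [204. 159.] 16.5 z [0.    0.004 0.011]
```

Run:
```python
import cv2
im=cv2.imread("pics/top0.png"); cv2.imwrite("pics/crop0.png",cv2.resize(im[175:330,290:400],None,fx=3.8,fy=3.8,interpolation=cv2.INTER_CUBIC))
```

```text
(no output)
```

View pics/crop0.png

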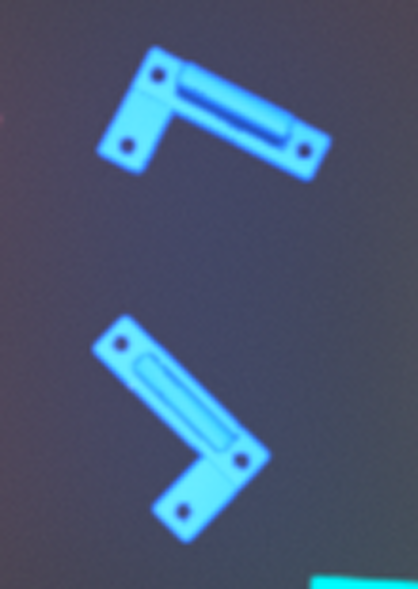

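The crop shows the left-hand foot at the top and the right-hand foot below it, both rib-up, matching the depth labels. Scene-view rib sizes are 59–61 × 13 mm with the top at about 0.05 m, as they must be. Tray centres are green (0.457, 0.343) and white (0.507, −0.327). First I go above the left-hand foot.

```bash
cat >> h.py <<'E'
def go(x,y,z,jaw):
    s=ctrl.state(); R=Rot.from_rotvec(s["tcp_rot"]); a=np.radians(jaw)
    c=[]
    for k in(0,np.pi):
        X=np.array([np.cos(a+k),np.sin(a+k),0]);Z=np.array([0,0,-1.]);T=Rot.from_matrix(np.stack([X,np.cross(Z,X),Z],1))
        j6=(np.degrees(np.arctan2(y,x))-jaw-np.degrees(k)+180)%360-180
        c.append((abs(j6),j6,(R.inv()*T).as_rotvec(degrees=True)))
    b=min(c,key=lambda q:q[0])
    print("t",round(s["time_s"],2),"pos",s["tool_pos"].round(4),"w",s["width"].round(4),"F",s["force"].round(1),"| shift",(R.inv().apply(np.array([x,y,z])-s["tool_pos"])).round(4),"turn",b[2].round(1),"j6->",round(b[1]))
E
python3 -c "
from h import *
go(.624,-.055,.15,62.5+90)"
```

```text
Traceback (most recent call last):
  File "h.py", line 36, in go
    print("t",round(s["time_s"],2),"pos",s["tool_pos"].round(4),"w",s["width"].round(4),"F",s["force"].round(1),"| shift",(R.inv().apply(np.array([x,y,z])-s["tool_pos"])).round(4),"turn",b[2].round(1),"j6->",round(b[1]))
                                                                    ^^^^^^^^^^^^^^^^
AttributeError: 'float' object has no attribute 'round'
```

```bash
sed -i 's/s\["width"\].round(4)/round(s["width"],4)/' h.py
python3 -c "
from h import *
go(.624,-.055,.15,62.5+90)"
```

```text
t 0.1 pos [0.1563 0.5528 0.2379] w 0.088 F [-0.7 -0.2 -0.6] | shift [-0.4573  0.6156  0.0884] turn [1.000e-01 1.000e-01 1.017e+02] j6-> 22
```

Emit:
{"method": "carry_out", "body": {
  "plan": [
    [[-0.457,0.616,0.04],[0,0,101.7],0.06],
    [[-0.457,0.616,0.04],[0,0,101.7],0.06],
    [[-0.457,0.616,0.04],[0,0,101.7],0.06],
    [[-0.457,0.616,0.04],[0,0,101.7],0.06],
    [[-0.457,0.616,0.04],[0,0,101.7],0.06],
    [[-0.457,0.616,0.04],[0,0,101.7],0.06],
    [[-0.457,0.616,0.04],[0,0,101.7],0.06],
    [[-0.457,0.616,0.04],[0,0,101.7],0.06],
    [[-0.457,0.616,0.06],[0,0,101.7],0.06],
    [[-0.457,0.616,0.088],[0,0,101.7],0.06]
  ]
}}

```text
time_s: 1.35
tool_pos: [0.5373, 0.0586, 0.1889]
tcp_rot: [3.049, -0.753, 0.002]
force: [0.8, 1.4, 0.6]
width: 0.0596
```

```bash
python3 -c "
from h import *
go(.624,-.055,.15,62.5+90)"
```

```text
t 1.35 pos [0.5373 0.0586 0.1889] w 0.0596 F [0.8 1.4 0.6] | shift [0.1296 0.0601 0.0391] turn [ 0.  -0.1 -0.3] j6-> 22
```

Emit:
{"method": "carry_out", "body": {
  "plan": [
    [[0.13,0.06,0.039],[0,0,0],0.06],
    [[0.13,0.06,0.039],[0,0,0],0.06],
    [[0.13,0.06,0.039],[0,0,0],0.06],
    [[0.13,0.06,0.039],[0,0,0],0.06],
    [[0.13,0.06,0.039],[0,0,0],0.06]
  ]
}}

```text
time_s: 1.98
tool_pos: [0.6237, -0.0541, 0.1499]
tcp_rot: [3.049, -0.753, 0.0]
force: [-0.8, 0.3, 0.3]
width: 0.06
```

```bash
cat >> h.py <<'E'
def look(fn):
    s=ctrl.state(); im,d=ctrl.get_image("wrist"); cv2.imwrite(fn,im); feet(im,cloud("wrist",d,s)); return s,im,d
E
python3 -c "
from h import *
look('pics/w1.png')
go(.624,-.055,.016,62.5+90)"
```

```text
px [314. 226.] area 3251 rib c [ 0.6232 -0.0551] ribsize [59. 12.] ztop 0.0513 zmed 0.0103 toe yaw 62.5 LEFT 1276 174
px [148. 281.] area 4847 rib c [ 0.48   -0.0307] ribsize [60. 13.] ztop 0.0516 zmed 0.0107 toe yaw -134.4 RIGHT 1311 844
t 2.02 pos [ 0.6238 -0.0538  0.1503] w 0.06 F [ 0.9 -0.1 -0.2] | shift [0.0006 0.0008 0.1343] turn [ 0.  -0.  -0.2] j6-> 22
```

View pics/w1.png

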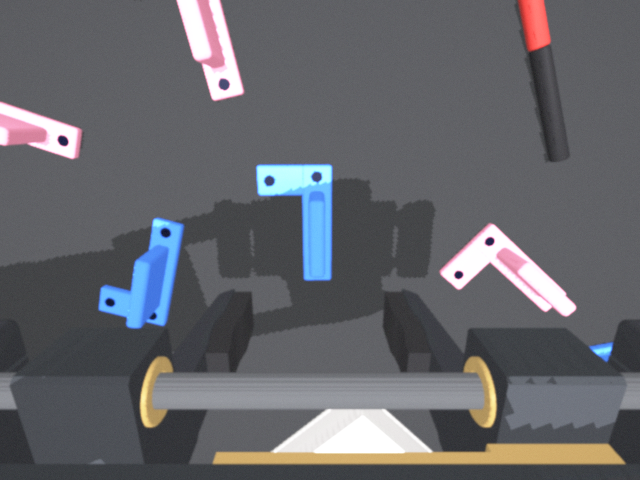

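The wrist view shows the left-hand foot at (316,225), toe away and pointing left, centred between the jaws. The measurement agrees within 1 mm, so I descend and grip.

Emit:
{"method": "carry_out", "body": {
  "plan": [
    [[0.001,0.001,0.06],[0,0,0],0.06],
    [[0.001,0.001,0.1],[0,0,0],0.06],
    [[0.001,0.001,0.125],[0,0,0],0.06],
    [[0.001,0.001,0.134],[0,0,0],0.06],
    [[0.001,0.001,0.134],[0,0,0],0.06],
    [[0.001,0.001,0.134],[0,0,0],0.0],
    [[0.001,0.001,0.134],[0,0,0],0.0],
    [[0.001,0.001,0.134],[0,0,0],0.0],
    [[0.001,0.001,0.134],[0,0,0],0.0],
    [[0.001,0.001,0.134],[0,0,0],0.0]
  ],
  "grip_force": 25
}}

```text
time_s: 3.28
tool_pos: [0.6241, -0.0553, 0.0163]
tcp_rot: [3.049, -0.752, 0.001]
force: [-1.2, 0.1, 0.7]
width: 0.0121
```

Emit:
{"method": "carry_out", "body": {
  "plan": [
    [[0,0,-0.04],[0,0,0],0.0],
    [[0,0,-0.09],[0,0,0],0.0],
    [[0,0,-0.14],[0,0,0],0.0],
    [[0,0,-0.14],[0,0,0],0.0]
  ]
}}

```text
time_s: 3.78
tool_pos: [0.6271, -0.056, 0.1615]
tcp_rot: [3.049, -0.752, 0.015]
force: [0.5, 0.3, -0.8]
width: 0.0119
```

```bash
python3 -c "
from h import *
go(.457,.343,.15,62.5+90)
go(.457,.343,.15,90+90)"
```

```text
t 3.77 pos [ 0.6271 -0.056   0.1615] w 0.0119 F [ 0.5  0.3 -0.8] | shift [-0.3362 -0.2741  0.0086] turn [-0.1 -0.5 -0.2] j6-> 64
t 3.77 pos [ 0.6271 -0.056   0.1615] w 0.0119 F [ 0.5  0.3 -0.8] | shift [-0.3362 -0.2741  0.0086] turn [  0.1  -0.6 -27.7] j6-> 37
```

Emit:
{"method": "carry_out", "body": {
  "plan": [
    [[-0.336,-0.274,0.009],[0,0,-27.7],0.0],
    [[-0.336,-0.274,0.009],[0,0,-27.7],0.0],
    [[-0.336,-0.274,0.009],[0,0,-27.7],0.0],
    [[-0.336,-0.274,0.009],[0,0,-27.7],0.0],
    [[-0.336,-0.274,0.009],[0,0,-27.7],0.0],
    [[-0.336,-0.274,0.009],[0,0,-27.7],0.0],
    [[-0.336,-0.274,0.009],[0,0,-27.7],0.0],
    [[-0.336,-0.274,0.009],[0,0,-27.7],0.0],
    [[-0.336,-0.274,0.009],[0,0,-27.7],0.0],
    [[-0.336,-0.274,0.009],[0,0,-27.7],0.0]
  ]
}}

```text
time_s: 5.03
tool_pos: [0.4576, 0.3414, 0.1491]
tcp_rot: [3.138, -0.003, 0.013]
force: [0.2, 0.4, -0.6]
width: 0.0116
```

```bash
python3 -c "
from h import *
go(.457,.343,.022,90+90)
look('pics/w2.png')"
```

```text
t 5.03 pos [0.4576 0.3414 0.1491] w 0.0116 F [ 0.2  0.4 -0.6] | shift [-0.0017 -0.0021  0.1271] turn [ 0.2 -0.5 -0.1] j6-> 37
px [301. 263.] area 10400 rib c [0.4584 0.3499] ribsize [41. 13.] ztop 0.1965 zmed 0.1429 toe yaw 89.2 LEFT 3271 2048
```

View pics/w2.png

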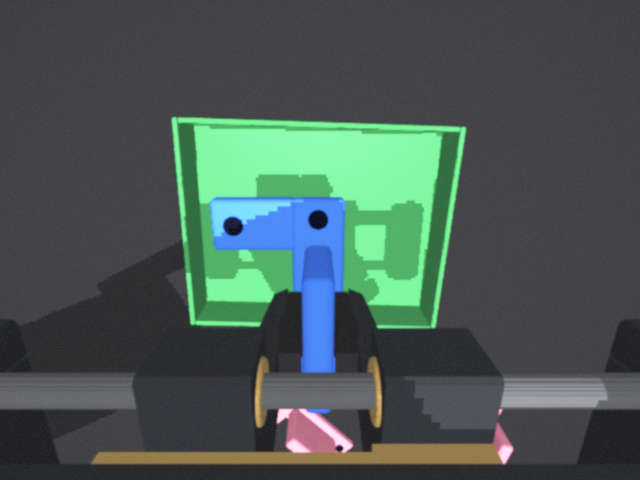

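The foot hangs level in the jaws above the green tray, toe pointing left, clear of the walls. Plate height is 0.143 as expected. I lower it and release.

Emit:
{"method": "carry_out", "body": {
  "plan": [
    [[-0.002,-0.002,0.05],[0,0,0],0.0],
    [[-0.002,-0.002,0.09],[0,0,0],0.0],
    [[-0.002,-0.002,0.115],[0,0,0],0.0],
    [[-0.002,-0.002,0.122],[0,0,0],0.0],
    [[-0.002,-0.002,0.126],[0,0,0],0.0],
    [[-0.002,-0.002,0.128],[0,0,0],0.0],
    [[-0.002,-0.002,0.128],[0,0,0],0.0]
  ]
}}

```text
time_s: 5.95
tool_pos: [0.4575, 0.3432, 0.0222]
tcp_rot: [3.138, -0.003, 0.016]
force: [0.6, 1.0, -0.8]
width: 0.0117
```

Emit:
{"method": "carry_out", "body": {
  "plan": [
    [[0,0,0],[0,0,0],0.05],
    [[0,0,0],[0,0,0],0.05],
    [[0,0,0],[0,0,0],0.05],
    [[0,0,0],[0,0,0],0.05],
    [[0,0,-0.04],[0,0,0],0.05],
    [[0,0,-0.09],[0,0,0],0.05],
    [[0,0,-0.14],[0,0,0],0.05],
    [[0,0,-0.14],[0,0,0],0.05]
  ]
}}

```text
time_s: 6.95
tool_pos: [0.4588, 0.3451, 0.1671]
tcp_rot: [-3.141, 0.003, -0.029]
force: [0.5, -0.8, -0.9]
width: 0.0501
```

```bash
python3 -c "
from h import *
look('pics/w3.png')
go(.48,-.0305,.15,-134.2+90)"
```

```text
px [309. 221.] area 2973 rib c [0.4578 0.3421] ribsize [60. 12.] ztop 0.0553 zmed 0.0144 toe yaw 89.8 LEFT 1145 190
t 7.0 pos [0.4573 0.3443 0.1643] w 0.0499 F [-0.7 -0.5 -0.9] | shift [0.0233 0.3747 0.0151] turn [-0.2 -0.8 44.1] j6-> 41
```

The left-hand foot is on the green floor: its rib top sits 4 mm higher than on the bench, at (0.458, 0.342). Now the right-hand foot.

Emit:
{"method": "carry_out", "body": {
  "plan": [
    [[0.023,0.375,0.0],[0,0,44],0.06],
    [[0.023,0.375,0.0],[0,0,44],0.06],
    [[0.023,0.375,0.0],[0,0,44],0.06],
    [[0.023,0.375,0.0],[0,0,44],0.06],
    [[0.023,0.375,0.015],[0,0,44],0.06],
    [[0.023,0.375,0.015],[0,0,44],0.06],
    [[0.023,0.375,0.015],[0,0,44],0.06],
    [[0.023,0.375,0.015],[0,0,44],0.06],
    [[0.023,0.375,0.015],[0,0,44],0.06],
    [[0.023,0.375,0.015],[0,0,44],0.06]
  ]
}}

```text
time_s: 8.25
tool_pos: [0.4796, -0.0293, 0.1499]
tcp_rot: [-2.909, 1.175, -0.021]
force: [0.6, -0.8, -0.1]
width: 0.0599
```

```bash
python3 -c "
from h import *
look('pics/w4.png')
go(.48,-.0305,.016,-134.2+90)"
```

```text
px [307. 240.] area 4214 rib c [ 0.4799 -0.0307] ribsize [59. 12.] ztop 0.0515 zmed 0.01 toe yaw -134.5 RIGHT 1272 854
t 8.3 pos [ 0.4797 -0.0296  0.1501] w 0.0602 F [ 0.1 -0.4 -0.3] | shift [-0.0006  0.0017  0.1341] turn [-0.5 -0.6  0.2] j6-> 41
```

View pics/w4.png

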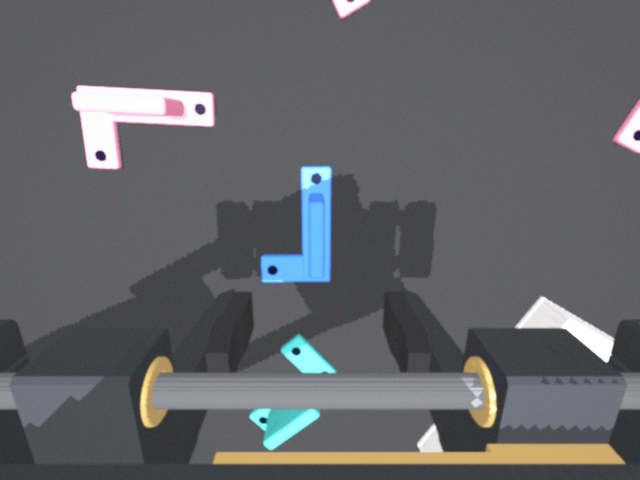

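The right-hand foot is at (316,225), with its toe end towards the camera and its toe to the image left, so it is right-handed. It is centred in the jaws, so I grip it.

Emit:
{"method": "carry_out", "body": {
  "plan": [
    [[-0.001,0.002,0.06],[0,0,0],0.06],
    [[-0.001,0.002,0.1],[-0.5,-0.6,0],0.06],
    [[-0.001,0.002,0.125],[-0.5,-0.6,0],0.06],
    [[-0.001,0.002,0.134],[-0.5,-0.6,0],0.06],
    [[-0.001,0.002,0.134],[-0.5,-0.6,0],0.06],
    [[-0.001,0.002,0.134],[-0.5,-0.6,0],0.0],
    [[-0.001,0.002,0.134],[-0.5,-0.6,0],0.0],
    [[-0.001,0.002,0.134],[-0.5,-0.6,0],0.0],
    [[-0.001,0.002,0.134],[-0.5,-0.6,0],0.0],
    [[-0.001,0.002,0.134],[-0.5,-0.6,0],0.0]
  ],
  "grip_force": 25
}}

```text
time_s: 9.55
tool_pos: [0.4794, -0.0304, 0.0161]
tcp_rot: [-2.913, 1.177, -0.001]
force: [-0.9, 0.4, -0.1]
width: 0.012
```

Emit:
{"method": "carry_out", "body": {
  "plan": [
    [[0,0,-0.04],[0,0,0],0.0],
    [[0,0,-0.09],[0,0,0],0.0],
    [[0,0,-0.14],[0,0,0],0.0],
    [[0,0,-0.14],[0,0,0],0.0]
  ]
}}

```text
time_s: 10.05
tool_pos: [0.4822, -0.0313, 0.1602]
tcp_rot: [-2.912, 1.176, -0.014]
force: [0.5, -0.8, -0.8]
width: 0.0117
```

```bash
python3 -c "
from h import *
go(.507,-.3275,.15,-134.2+90)
go(.507,-.3275,.15,16+0)
go(.507,-.3275,.15,16-90)"
```

```text
t 10.05 pos [ 0.4822 -0.0313  0.1602] w 0.0117 F [ 0.5 -0.8 -0.8] | shift [0.2235 0.196  0.0112] turn [-0.2 -0.5  0.2] j6-> 11
t 10.05 pos [ 0.4822 -0.0313  0.1602] w 0.0117 F [ 0.5 -0.8 -0.8] | shift [0.2235 0.196  0.0112] turn [  0.   -0.5 -60. ] j6-> -49
t 10.05 pos [ 0.4822 -0.0313  0.1602] w 0.0117 F [ 0.5 -0.8 -0.8] | shift [0.2235 0.196  0.0112] turn [-0.3 -0.4 30. ] j6-> 41
```

Emit:
{"method": "carry_out", "body": {
  "plan": [
    [[0.2235,0.196,0.011],[-0.3,-0.4,30],0.0],
    [[0.2235,0.196,0.011],[-0.3,-0.4,30],0.0],
    [[0.2235,0.196,0.011],[-0.3,-0.4,30],0.0],
    [[0.2235,0.196,0.011],[-0.3,-0.4,30],0.0],
    [[0.2235,0.196,0.011],[-0.3,-0.4,30],0.0],
    [[0.2235,0.196,0.011],[-0.3,-0.4,30],0.0],
    [[0.2235,0.196,0.011],[-0.3,-0.4,30],0.0],
    [[0.2235,0.196,0.011],[-0.3,-0.4,30],0.0],
    [[0.2235,0.196,0.011],[-0.3,-0.4,30],0.0]
  ]
}}

```text
time_s: 11.18
tool_pos: [0.5072, -0.3262, 0.1502]
tcp_rot: [-2.51, 1.888, 0.0]
force: [0.2, 0.1, -0.7]
width: 0.0118
```

```bash
python3 -c "
from h import *
look('pics/w5.png')
go(.507,-.3275,.021,16-90)"
```

```text
px [318. 278.] area 7266 rib c [ 0.5177 -0.3249] ribsize [41. 13.] ztop 0.198 zmed 0.1652 toe yaw 15.0 RIGHT 3267 0
t 11.22 pos [ 0.5073 -0.3265  0.1504] w 0.012 F [ 0.3  0.8 -0.2] | shift [0.0009 0.0006 0.1294] turn [-0.   0.   0.1] j6-> 41
```

View pics/w5.png

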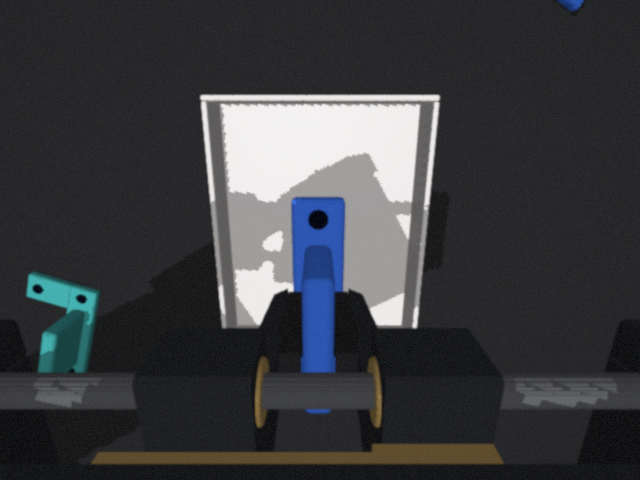

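The foot is held level over the white tray, aligned with its long side and clear of the walls. I lower it and release.

Emit:
{"method": "carry_out", "body": {
  "plan": [
    [[0.001,0.001,0.05],[0,0,0],0.0],
    [[0.001,0.001,0.09],[0,0,0],0.0],
    [[0.001,0.001,0.115],[0,0,0],0.0],
    [[0.001,0.001,0.123],[0,0,0],0.0],
    [[0.001,0.001,0.127],[0,0,0],0.0],
    [[0.001,0.001,0.129],[0,0,0],0.0],
    [[0.001,0.001,0.129],[0,0,0],0.0]
  ]
}}

```text
time_s: 12.1
tool_pos: [0.5072, -0.328, 0.0223]
tcp_rot: [-2.51, 1.888, -0.003]
force: [-0.0, -0.6, -0.8]
width: 0.0116
```

Emit:
{"method": "carry_out", "body": {
  "plan": [
    [[0,0,0],[0,0,0],0.05],
    [[0,0,0],[0,0,0],0.05],
    [[0,0,0],[0,0,0],0.05],
    [[0,0,0],[0,0,0],0.05],
    [[0,0,-0.04],[0,0,0],0.05],
    [[0,0,-0.09],[0,0,0],0.05],
    [[0,0,-0.15],[0,0,0],0.05],
    [[0,0,-0.15],[0,0,0],0.05],
    [[0,0,-0.15],[0,0,0],0.05]
  ]
}}

```text
time_s: 13.22
tool_pos: [0.5066, -0.3277, 0.1719]
tcp_rot: [-2.51, 1.888, -0.002]
force: [-0.2, -0.5, -1.1]
width: 0.05
```

```bash
python3 -c "
from h import *
look('pics/w6.png')
go(.507,-.3275,.17,16-90)
im,d=ctrl.get_image('scene'); cv2.imwrite('pics/scene1.png',im); feet(im,cloud('scene',d))"
```

```text
px [549.   6.] area 460 rib c [ 0.7128 -0.4515] ribsize [12. 31.] ztop 0.0115 zmed 0.0088 toe yaw -74.5 RIGHT 444 0
px [310. 226.] area 3633 rib c [ 0.5083 -0.3289] ribsize [59. 11.] ztop 0.0554 zmed 0.0142 toe yaw -164.0 RIGHT 1101 664
t 13.28 pos [ 0.5061 -0.3272  0.1708] w 0.0499 F [-0.2 -1.1 -0.8] | shift [ 0.0005 -0.0008  0.0008] turn [-0.   0.1  0.1] j6-> 41
px [ 12. 131.] area 382 rib c [ 0.678  -0.8073] ribsize [110.  34.] ztop 0.0423 zmed 0.0236 toe yaw 32.3 RIGHT 144 0
px [210. 169.] area 588 rib c [ 0.5091 -0.3257] ribsize [60. 13.] ztop 0.0557 zmed 0.0146 toe yaw -165.3 RIGHT 121 83
px [101. 242.] area 3422 rib c [ 0.7854 -0.3775] ribsize [190. 109.] ztop 0.1251 zmed 0.0613 toe yaw 74.9 RIGHT 596 838
px [491. 293.] area 1085 rib c [0.4595 0.3427] ribsize [16. 59.] ztop 0.0546 zmed 0.0141 toe yaw 90.9 LEFT 225 120
```

View pics/scene1.png

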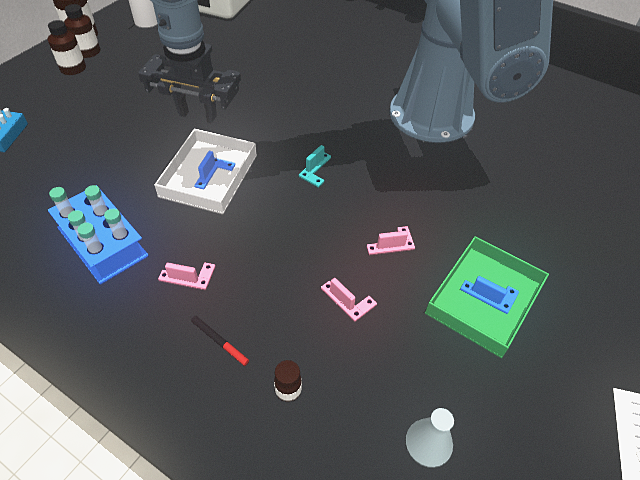

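The scene shows the right-hand foot in the white tray at (210,169) and the left-hand foot in the green tray at (491,293). Both are flat and rib-up, the gripper is clear and the look-alikes are untouched.

```bash
python3 -c "
from plant import ctrl
print(ctrl.hand_in())"
```

```text
the job is handed in; nothing more can be done
None
```

The left-hand foot is in the green tray and the right-hand foot is in the white tray. Both are flat, rib up and released, and the job was handed in at about 13.3 s of the 51 s allowed.

- **Position:** the last measurements put the left foot at about (0.458, 0.342) and the right foot at about (0.508, −0.328). Each is within about 3 mm of its tray's measured centre.
- **On the tray floor:** each rib top read about 4 mm higher than it did on the bench, which matches the tray floor's thickness.
- **Surroundings:** the gripper was well clear above, wrist force readings stayed around 1 N, and the pink and turquoise look-alikes were not moved.
- **Checks that disagreed:**
    - The first top-view depth reading missed the right foot's rib, so I used the scene and wrist views, which agreed with each other to about 1 mm.
    - While each foot was held, its highest rib reading came out about 13 mm too high. I took this for stray points beside the gripper: the left foot's plate height read as expected, the right foot looked level in the picture, and both were at the right height once placed.

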